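# Start the exposure timer, then hold a specimen block square in the imager's corner

### The job

Take a long exposure of the resin specimen block on the flat imager: first press the timer's spring plunger all the way down to its stop and let it come back up, then set the block upright on the imager's panel, long side along the long stop, and press it firmly into the corner so that it bears on both steel stops at once. Finish while still holding it there, pressed against both stops; do not let go. Leave the dish, the jar and the round resin puck where they are.

Things in the scene. Friction and masses are not known exactly. Their poses are not given: they have to be found in the camera images.
- plunger_top (a point): centre of the top face of the timer's plunger: a grey round head, 38 mm across and 10 mm thick, on a thin steel stem above a round black housing that tapers from 84 mm across at the bench to 60 mm at its flat top, 50 mm above the bench. The timer is fixed to the bench. Released, the head's top is 84 mm above the bench; it goes straight down 15 mm to a hard stop and springs back when let go. It takes about 1.5 N to start and about 5.5 N to reach the stop.
- plunger (a joint): travel of the plunger in m: 0 released (up), 0.015 fully down at its stop
- block_centre (a point): centre of the loose specimen block, a rectangular amber resin block on a white base layer: 60 mm along its x, 44 mm along its y, 50 mm tall along its z (base layer down), about 0.16 kg. It starts standing upright on the bench, centre 25 mm up. Either way round (half turn) it is the same.
- imager: flat specimen imager, a low grey housing fixed to the bench, 180 mm along its x, 150 mm along its y, with a white panel on top 30 mm above the bench; origin at the centre of its underside. A black slot marks its -x side. Two straight steel stops, each 10 mm wide and standing 12 mm above the panel, form an inner corner towards its +x, +y.
- corner (a point): the inner corner of the two stops, at panel height (30 mm above the bench), on the imager's axes: the panel's free area lies to -x and -y of it, 130 mm to the housing's -x edge and 125 mm to its -y edge. The block seated in the corner has its centre at -30 mm in x, -22 mm in y and +25 mm in z from this point. Friction on the panel and on the other stop takes up part of a push: leaning some 10 to 15 N towards each stop, and only lightly down, keeps both contacts.
- long_stop: the long steel stop: 125 mm along the imager's x, 10 mm wide, 12 mm high, on the +y side of the panel; its face towards -y is the one that the block's long side bears on. Origin at the centre of its underside, at panel height.
- short_stop: the short steel stop: 85 mm along the imager's y, 10 mm wide, 12 mm high, on the +x side of the panel; its face towards -x is the one that the block's short side bears on. Origin at the centre of its underside, at panel height.
- dish: small round open glass dish, 90 mm across, 15 mm high, loose on the bench beyond the imager; not to be moved. Origin under its centre.
- jar: amber specimen jar, 64 mm across, 90 mm high, loose on the bench beyond the imager; not to be moved. Origin under its centre.
- puck: round resin puck, 54 mm across, 30 mm high, loose on the bench beyond the imager; not to be moved. Origin under its centre.
Not all that is in view belongs to the job. Leave any pink or purple look-alike of the part that bears plunger_top alone.

How it is judged:
By the outcome, as a careful person would: the job done as asked, in the order asked, and still so for the second after the job is handed in, while the arm keeps its last pose, push and grip.
It also fails if it takes over 58 s, if anything falls off the work surface, if the arm or the gripper's body presses on something with over 40 N, if the wrist force passes 120 N, or if a joint passes its speed limit or range.

### The arm

A 6-joint arm with a two-finger parallel gripper is mounted at the origin on the work surface. World frame = base frame: x ahead of the robot, y to its left, z up, the work surface at z = 0. Lengths are in m, angles in degrees, forces in N, time in s.
With the tool pointing down it reaches from about 0.375 to 0.9 m from the base axis. Payload 3.1 kg.
Tool frame: the origin (TCP) lies at the very end of the fingers, on their centre line; the grasp point (between the pads) lies 19 mm behind it; z points along the fingers, y is the line along which they close (so a half turn about z gives the same grasp; the last joint's range is limited). The gripper opens to 87 mm and grips with 3 to 60 N. Pads are 19 mm wide; open, the fingers measure 117 mm over their backs; the gripper's body (75 mm by 190 mm) begins 51 mm behind the grasp point.
Start: joints at [-85.113, 30.224, 82.088, -0, 67.689, -10.227], TCP at [0.163, -0.603, 0.223] pointing down, gripper open.
Joint ranges: [-176.69, 176.69], [-43.24, 126.21], [12.49, 139.97], [-82, 262], [0, 151.66], [-163.58, 163.58]. Speed limits (degrees/s): [159.86, 159.86, 180, 180, 180, 180].

### API

Orientations are given as a 3x3 rotation matrix whose columns are the frame's x, y, z axes.
In Python, from rig import readout, cams, bot gives the robot as it stands.
- The arm moves only by the shell command python3 -m inch 'ROWS'. ROWS is JSON, a list of rows, each a list of 5 numbers: the shift along the world's x, y, z in cm, then the turn about the world's z in degrees, then the finger opening in cm, from 0 to 8.7. In form: [[dx, dy, dz, twist, fingers], ...]. A call has 1 to 10 rows; each row is the pose to reach, as a shift and turn from the pose commanded when the call began; what a row does not reach only later rows make up. A row lasts 1/12 s, in which the tool goes at most 41.7 mm and 7.16 degrees, less where a joint would pass 70% of its speed; a pose out of reach is approached as far as the arm can. A call with a gripper value outside its range is refused whole. The fingers move at their own pace and stop on an object; the grip force is fixed at half the most. Time passes only in rows, so rows that repeat a pose let the fingers close. It gives the time, the measured TCP pose, the force, the opening and the grip force at its end, in the units of the state.
- readout.read_state(): the state, without advancing time (a new reading comes with each control period).
- cams.capture(name): name is "side" or "top"; returns a dict with "image" (420x560x3 uint8, blue, green, red), "intrinsics" (3x3 intrinsics, pixels), "k1" (the pictures are not rectified: a ray, as slopes to the right and down, at radius r is drawn at 1 + k1 r^2 times it, then the intrinsics apply), "xyz" and "rotation" of the camera in the world. Camera axes: x right, y down, z forward; pixel columns grow to the right and rows downward; lengths in m; the calibration is good to about 2 mm. A picture is of the moment at which its call begins. There is no depth.
- bot.hand_in(): hands the job in; it is judged then, once.
The state is a dict: "time_s": time; "joint_positions": joint angles; "qvel": joint speeds; "tau": joint torques, N m; "position": TCP position; "tcp_rot": TCP orientation; "force": force on the tool from outside, world axes, zero at the start; "moment": the same for the moment, N m; "opening": opening from 0.0 (shut) to 1.0 (fully open); "grasp_force": force on a finger pad.
Only numpy, scipy, OpenCV 4.12 (cv2) and the standard library are available. Lean on these libraries where they do the work, as an engineer would, in place of code of your own. Each camera call takes 0.05 s, during which the arm holds its last target. There are 200 camera calls.

## Working session

There is one attempt and no reset: what is moved stays moved. The work goes in short steps, Python scripts to look and compute and a shell command to move; the robot and the scene stay as the last step left them, time stands still between calls to the robot, and variables do not carry over. Pictures are saved under pics/ and viewed, at most 10 in all, crops included, and the job is handed in when it is done.

```bash
mkdir -p pics; ls
python3 - <<'E'
from rig import readout,cams
import cv2,numpy as np
s=readout.read_state();print(s)
for n in("side","top"):
    c=cams.capture(n);cv2.imwrite(f"pics/{n}0.png",c["image"]);print(n,c["intrinsics"],c["k1"],c["xyz"],c["rotation"])
E
```

```text
pics
{'time_s': 0.0, 'joint_positions': array([-8.51118291e+01,  3.02794098e+01,  8.21571388e+01,  1.28356239e-03,
        6.76883343e+01, -1.02275257e+01]), 'qvel': array([ 0.00933771, -0.05973076,  0.02610451, -0.03900056, -0.09973066,
       -0.01211264]), 'tau': array([ 6.58626486e-04, -4.40039062e+01, -1.76591384e+01,  6.33283379e-02,
        5.81624871e-02, -1.61938547e-04]), 'position': array([ 0.1629492 , -0.60262266,  0.2215627 ]), 'tcp_rot': array([[ 9.65403485e-01,  2.60760588e-01, -1.65077969e-04],
       [ 2.60760322e-01, -9.65401124e-01,  2.17345489e-03],
       [ 4.07384920e-04, -2.14130671e-03, -9.99997624e-01]]), 'force': array([ 0.74889412, -0.10322016, -0.66079754]), 'moment': array([-0.02030474, -0.00209645, -0.05513474]), 'grasp_force': 0.0, 'opening': 1.0017256130104635}
side [[478.11372486   0.         280.88356845]
 [  0.         478.11372486 219.53652069]
 [  0.           0.           1.        ]] -0.010550114736654289 [0.51291563 1.05296028 0.68235112] [[-0.99566812 -0.06199851  0.06929054]
 [-0.09061228  0.47996592 -0.87259506]
 [ 0.0208425  -0.87509365 -0.48350459]]
top [[509.69564599   0.         282.26929507]
 [  0.         509.69564599 200.08121058]
 [  0.           0.           1.        ]] 0.003437352801290139 [0.45659148 0.00170849 1.38333988] [[ 1.34252448e-02 -9.92795167e-01  1.19069384e-01]
 [-9.99909848e-01 -1.33009552e-02  1.83851100e-03]
 [-2.41528280e-04 -1.19083333e-01 -9.92884234e-01]]
```

View pics/top0.png

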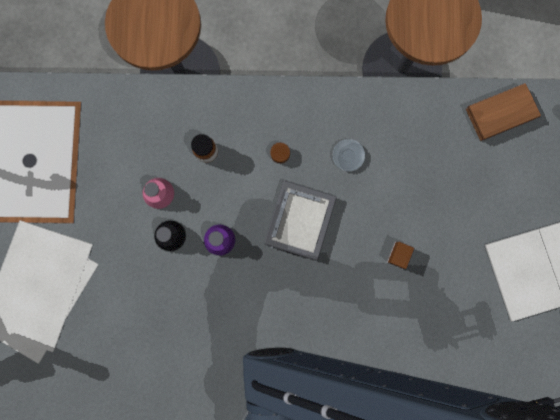

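View pics/side0.png

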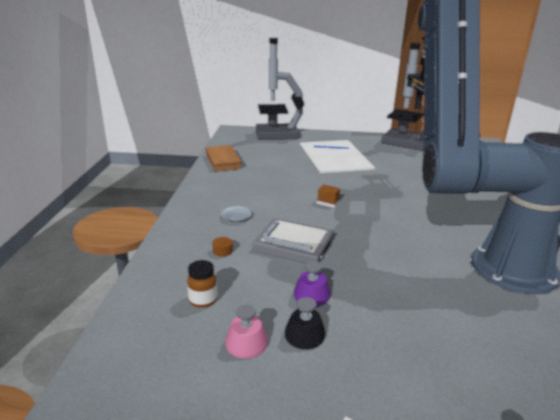

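The top view shows the black timer at (170,235), with the purple (219,240) and pink (157,193) look-alikes beside it. The imager is at (302,221), the block at (401,254), the jar at (203,147), the puck at (280,153) and the dish at (349,155). The side view agrees: black timer at (306,320), block at (328,195).

```bash
cat > h.py <<'E'
import cv2,numpy as np
from rig import readout,cams
def ray(c,u):
    K=c["intrinsics"];d=(np.array(u,float)-K[:2,2])/K[0,0];x=d.copy()
    for _ in range(5): x=d/(1+c["k1"]*(x@x))
    return np.array(c["xyz"]),np.array(c["rotation"])@np.array([x[0],x[1],1.])
def onz(c,u,z):
    o,r=ray(c,u);return o+r*(z-o[2])/r[2]
def proj(c,p):
    q=np.array(c["rotation"]).T@(np.array(p)-c["xyz"]);x=q[:2]/q[2];x=x*(1+c["k1"]*(x@x))
    return x*c["intrinsics"][0,0]+c["intrinsics"][:2,2]
def tri(ra,rb):
    (o1,a),(o2,b)=ra,rb;t=np.linalg.lstsq(np.c_[a,-b],o2-o1,rcond=None)[0]
    p,q=o1+a*t[0],o2+b*t[1];return (p+q)/2,np.linalg.norm(p-q)
def crop(c,x0,y0,w,h,s,name):
    cv2.imwrite("pics/"+name,cv2.resize(c["image"][y0:y0+h,x0:x0+w],None,fx=s,fy=s,interpolation=cv2.INTER_CUBIC))
E
python3 - <<'E'
from h import *
t=cams.capture("top");s=cams.capture("side")
crop(t,140,170,290,110,2.7,"t1.png")
a=t["image"][170:280,140:430]
b=s["image"][170:370,200:350]
A=cv2.resize(a[0:110,115:285],None,fx=4.7,fy=4.7,interpolation=2)[:300*2]
cv2.imwrite("pics/A.png",A)
cv2.imwrite("pics/B.png",cv2.resize(b,None,fx=3,fy=3,interpolation=2))
# rough masks
h=cv2.cvtColor(t["image"],cv2.COLOR_BGR2HSV)
def blobs(c,lo,hi,box):
    h=cv2.cvtColor(c["image"],cv2.COLOR_BGR2HSV);m=cv2.inRange(h,lo,hi)
    z=np.zeros_like(m);x0,y0,x1,y1=box;z[y0:y1,x0:x1]=m[y0:y1,x0:x1]
    n,_,st,ce=cv2.connectedComponentsWithStats(z)
    cs,_=cv2.findContours(z,0,1)
    return [(cv2.minAreaRect(k),cv2.contourArea(k)) for k in cs if cv2.contourArea(k)>25]
print("amber",blobs(t,(5,120,60),(25,255,255),(370,230,430,280)))
print("white",blobs(t,(0,0,150),(179,60,255),(255,175,345,270)))
print("black",blobs(t,(0,0,0),(179,255,28),(140,200,200,260)))
for n,u,z in(("imager",(302,221),.03),("block",(401,254),.05),("timer",(170,235),.05)):print(n,onz(t,u,z))
E
```

```text
amber [(((401.05169677734375, 254.6206817626953), (18.75522804260254, 22.2834415435791), 21.801406860351562), 379.0)]
white [(((303.85125732421875, 220.84603881835938), (35.230552673339844, 54.114463806152344), 16.927513122558594), 1645.0)]
black [(((170.9381866455078, 235.60108947753906), (27.582765579223633, 29.381643295288086), 12.994616508483887), 405.5)]
imager [ 0.56353084 -0.04903828  0.03      ]
block [ 0.47939279 -0.30650596  0.05      ]
timer [0.52067478 0.29626515 0.05      ]
```

View pics/A.png

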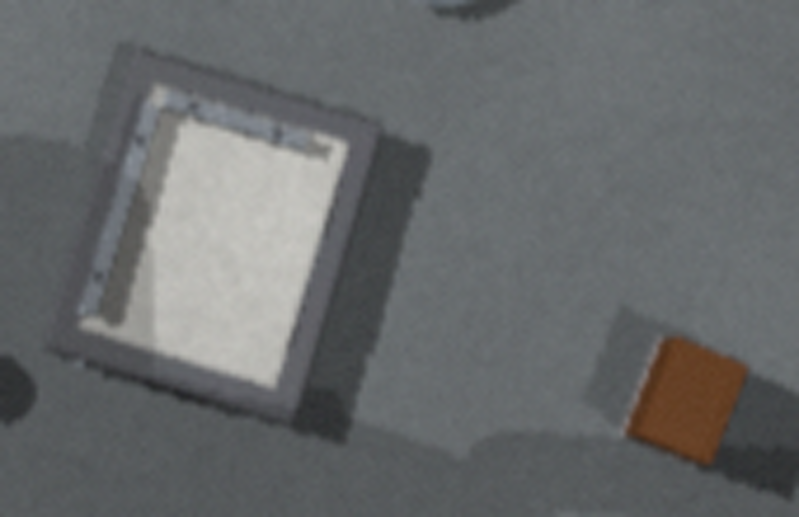

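View pics/B.png

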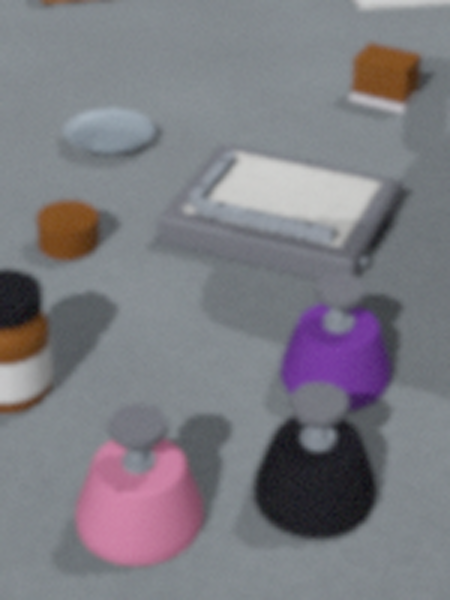

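Crop A (origin (255,170), ×4.7) gives housing corners at (125,45), (378,120), (298,418) and (52,348). The block's top corners are (668,337), (748,368), (712,463) and (632,436). Crop B (origin (200,170), ×3) shows the black timer's head at (320,398).

Run:
```python
from h import *
t=cams.capture("top");s=cams.capture("side")
A=lambda p:(255+(p[0]+.5)/4.7-.5,170+(p[1]+.5)/4.7-.5)
def poly(ps,z):
    P=np.array([onz(t,A(p),z)[:2] for p in ps]);e=np.roll(P,-1,0)-P
    print(P.mean(0).round(4),"len",np.linalg.norm(e,axis=1).round(4),"ang",np.degrees(np.arctan2(e[:,1],e[:,0])).round(1));return P.mean(0)
c=poly([(125,45),(378,120),(298,418),(52,348)],.03)
poly([(668,337),(748,368),(712,463),(632,436)],.05)
# stop: outer/inner ends of top edges, z=.042
for n,p in(("outer corner",(155,85)),("long stop end outer",(80,312)),("inner corner",(178,112))):print(n,onz(t,A(p),.042).round(4))
h=onz(s,(200+320/3,170+398/3),.082);print("head",h.round(4),proj(t,h))
# grey head in top picture: not black inside black/grey neighbourhood
x,y=proj(t,h).astype(int);g=cv2.cvtColor(t["image"],6)[y-18:y+19,x-18:x+19];print(x,y);print(g[::2,::2])
bx=onz(s,(200+385/3,170+72/3),.025);print("block side",bx.round(4))
```

```text
[ 0.5691 -0.0436] len [0.1505 0.1751 0.1437 0.1775] ang [-105.9  165.2   74.9  -12.6]
[ 0.4771 -0.3076] len [0.0471 0.0564 0.0462 0.0586] ang [-110.6  158.4   72.1  -20.6]
outer corner [ 0.6508 -0.0095  0.042 ]
long stop end outer [0.522  0.0309 0.042 ]
inner corner [ 0.6356 -0.0227  0.042 ]
head [0.5175 0.3018 0.082 ] [165.03335905 235.59556105]
165 235
[[112 110 110 108 100  94  94 103 104 102 110 107 110 109 111 108 112 112
  109]
 [111 112 112  98  93  94  92  91  92  89  86  80  83  94 107 110 112 111
  111]
 [114 116 109  89  94  93  91  87  73  45  24  19  21  26  45  80 107 109
  108]
 [114 109 108  94  93  92  87  45  22  14  17  19  16  15   7  10  39  77
  108]
 [112 114 108  95  94  85  37  22  23  23  19  22  23  19  11   7  14  27
   71]
 [109 114 108  95  94  46  33  66  74  73  49  24  25  20  14   9   5   9
   39]
 [113 114 111  92  75  34  85  97  93  98  92  64  22  19  26  15  13   8
   17]
 [113 112 113  94  45  80  95  97  97  96  94  90  37  25  24  14   6  13
   11]
 [108 114 110  95  38  92  94  93  93  96  97  97  39  23  18  19   9   4
   15]
 [108 113 114  97  40  92  96  95  95  94  93  92  40  17  23  14  14   9
    7]
 [111 113 108  98  29  84  96  96  96  95  97  86  26  15  21  15  13  15
   18]
 [111 113 112 107  35  36  89  97  95  95  92  45  12  22  12   4  20  10
    1]
 [111 115 114 110  61  21  35  65  78  70  42  26  18  18  14  12  16  10
   12]
 [114 114 108 109  96  22  16  28  28  25  26  23  26  21   8  17   8  12
   37]
 [111 106 109 109 111  74  19  16  21  26  22  23  11  12  17  15  13  28
   57]
 [108 107 108 107 110 106  71  21  17   9  11  11  18  12   6  10  20  57
   68]
 [107 107 109 109 109 111 105  83  55  20   5   8  16  15  21  44  62  69
   68]
 [110 108 111 108 109 111 108 107 109  91  77  65  50  58  62  69  72  70
   72]
 [110 110 110 106 110 108 105 108 111 107 106 107  88 104  90  91  78  82
   73]]
block side [ 0.4733 -0.319   0.025 ]
```

```bash
python3 -m inch '[[4,3,0,0,0],[8,7,0,0,0],[11,11,0,0,0],[14,15,0,0,0],[17,19,0,0,0],[20,23,0,0,0],[23,27,0,0,0],[26,31,0,0,0],[29,34,0,0,0],[32,37,0,0,0]]'
```

```text
time_s: 1.13
position: [0.4344, -0.2867, 0.2227]
tcp_rot: [[0.965, 0.26, -0.0], [0.26, -0.965, 0.0], [-0.0, -0.0, -1.0]]
force: [0.3, 0.8, -0.5]
opening: 0.326
grasp_force: 0.0
```

```bash
python3 -m inch '[[2,4,0,0,0],[3,8,0,0,0],[4,12,0,0,0],[5,16,0,0,0],[6,20,0,0,0],[7,24,0,0,0],[8,28,0,0,0],[8,32,0,0,0],[8,36,0,0,0],[8,40,0,0,0]]'
```

```text
time_s: 1.97
position: [0.5135, 0.1135, 0.2226]
tcp_rot: [[0.965, 0.261, 0.0], [0.261, -0.965, -0.0], [0.0, 0.0, -1.0]]
force: [1.0, -0.3, -0.7]
opening: 0.007
grasp_force: 0.0
```

```bash
python3 -m inch '[[0,4,0,0,0],[0,8,0,0,0],[0,12,-2,0,0],[0,16,-4,0,0],[0,19,-6,0,0],[0,19,-8,0,0],[0,19,-9,0,0],[0,19,-9,0,0]]'
python3 - <<'E'
from h import *
p=readout.read_state()["position"];print(p, (np.array([.519,.304,.084])-p)*100)
t=cams.capture("top");crop(t,130,190,130,90,6,"p1.png")
E
```

```text
time_s: 2.63
position: [0.5114, 0.3008, 0.1298]
tcp_rot: [[0.965, 0.262, -0.006], [0.262, -0.965, -0.003], [-0.006, 0.001, -1.0]]
force: [-0.0, -0.8, 0.4]
opening: 0.003
grasp_force: 0.0
[0.51144404 0.30077877 0.12983139] [ 0.7555956   0.32212316 -4.58313914]
```

```bash
python3 -m inch '[[0.7,0.2,-1,0,0],[0.7,0.2,-2,0,0],[0.7,0.2,-3,0,0],[0.7,0.2,-4,0,0],[0.7,0.2,-4.6,0,0],[0.7,0.2,-5.2,0,0],[0.7,0.2,-5.7,0,0],[0.7,0.2,-6.1,0,0],[0.7,0.2,-6.4,0,0],[0.7,0.2,-6.4,0,0]]'
```

```text
time_s: 3.52
position: [0.5202, 0.3029, 0.0694]
tcp_rot: [[0.965, 0.261, -0.001], [0.261, -0.965, -0.001], [-0.001, 0.001, -1.0]]
force: [-2.2, -4.5, 6.9]
opening: 0.006
grasp_force: 3.4
```

```bash
python3 -m inch '[[0,0,-0.2,0,0],[0,0,-0.4,0,0],[0,0,-0.4,0,0],[0,0,-0.4,0,0]]'
python3 - <<'E'
from h import *
s=cams.capture("side");crop(s,230,200,150,160,3.7,"p2.png")
E
```

```text
time_s: 3.85
position: [0.5203, 0.3029, 0.069]
tcp_rot: [[0.965, 0.262, 0.0], [0.262, -0.965, -0.001], [0.0, 0.001, -1.0]]
force: [-7.5, -6.5, 28.1]
opening: 0.006
grasp_force: 14.0
```

View pics/p2.png

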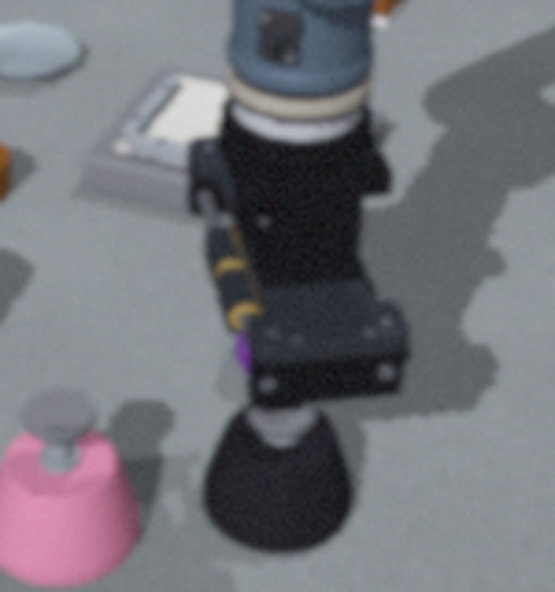

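The fingers are on the black timer's grey head, which is down at its housing (crop pixel (285,425)). A force of 28 N at z = 0.069 confirms the hard stop. I'll release it and go to the block.

```bash
python3 -m inch '[[0,0,0.5,0,0],[0,0,1.2,0,0],[0,0,2.5,0,0],[0,0,5,0,0],[0,0,8,0,0],[0,0,11,-5,2],[0,-3,13,-10,5],[0,-7,13,-15,8.7],[0,-11,13,-20,8.7],[0,-15,13,-25,8.7]]'
```

```text
time_s: 4.73
position: [0.5213, 0.1529, 0.1953]
tcp_rot: [[0.985, -0.174, 0.003], [-0.174, -0.985, 0.001], [0.003, -0.002, -1.0]]
force: [0.9, -1.2, -0.3]
opening: 0.3
grasp_force: 0.0
```

```bash
python3 - <<'E'
from h import *
s=cams.capture("side");h=onz(s,(200+320/3,170+398/3),.082)
t=cams.capture("top");crop(t,130,190,130,90,6,"p3.png")
print(readout.read_state()["position"])
E
python3 -m inch '[[0,-4,0,-2,8.7],[0,-8,0,-4,8.7],[0,-12,0,-6,8.7],[0,-16,0,-8,8.7],[0,-20,0,-10,8.7],[0,-24,0,-11,8.7],[0,-28,0,-11,8.7],[0,-32,0,-11,8.7],[0,-36,0,-11,8.7],[0,-40,0,-11,8.7]]'
```

```text
[0.52139927 0.14898436 0.19471929]
time_s: 5.67
position: [0.5215, -0.2479, 0.1945]
tcp_rot: [[0.935, -0.356, 0.002], [-0.356, -0.935, 0.0], [0.002, -0.001, -1.0]]
force: [0.9, 0.4, -0.2]
opening: 0.991
grasp_force: 0.0
```

View pics/p3.png

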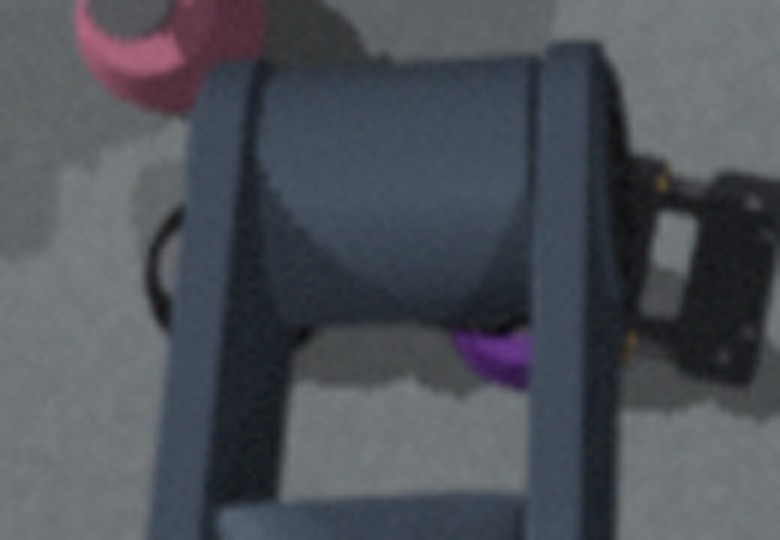

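The crop shows the arm covering the black timer, with part of the purple one at (490,360) untouched. I'll go above the block and check there.

```bash
python3 -m inch '[[-2,-2,-2,0,8.7],[-4,-4,-5,0,8.7],[-4.4,-6,-8,0,8.7],[-4.4,-6,-10,0,8.7],[-4.4,-6,-10,0,8.7],[-4.4,-6,-10,0,8.7]]'
python3 - <<'E'
from h import *
p=readout.read_state()["position"];print(p)
t=cams.capture("top");s=cams.capture("side")
a=cv2.resize(s["image"][130:230,260:400],None,fx=3.9,fy=3.9,interpolation=2)
b=cv2.resize(t["image"][215:300,360:440],None,fx=3.1,fy=3.1*390/3.1/85,interpolation=2)
cv2.imwrite("pics/c1.png",np.hstack([a,b[:390]]))
h=cv2.cvtColor(s["image"],40);m=cv2.inRange(h,(5,120,40),(25,255,255));m[:170]=0;m[220:]=0;m[:,:300]=0;m[:,360:]=0
print("amber side box",cv2.boundingRect(m))
for P in([.4771,-.3076,.025],[.4771,-.3076,.05]):print(proj(s,P))
h=cv2.cvtColor(cams.capture("top")["image"],40);m=cv2.inRange(h,(5,120,40),(25,255,255));m[:230]=0;m[285:]=0;m[:,:370]=0;m[:,430:]=0;print(cv2.boundingRect(m))
hs=cv2.cvtColor(s["image"],40)
E
```

```text
time_s: 6.17
position: [0.4768, -0.3058, 0.0935]
tcp_rot: [[0.934, -0.356, -0.001], [-0.356, -0.934, 0.002], [-0.002, -0.002, -1.0]]
force: [0.9, 0.8, 0.6]
opening: 0.996
grasp_force: 0.0
[ 0.47676713 -0.3057715   0.09352837]
amber side box (318, 185, 21, 18)
[327.09378159 195.49707851]
[327.63469565 188.28587654]
(389, 259, 6, 5)
```

View pics/c1.png

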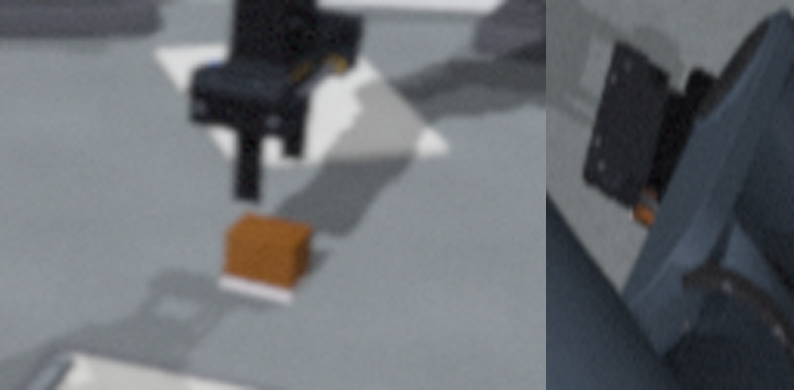

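The block stands just below the open fingers (side crop: block centre (267,255), near finger tip (247,195)), where predicted. I'll descend and grip.

```bash
python3 -m inch '[[-0.1,-0.2,-2,0,8.7],[-0.1,-0.2,-4,0,8.7],[-0.1,-0.2,-6,0,8.7],[-0.1,-0.2,-7.3,0,8.7],[-0.1,-0.2,-7.3,0,8.7],[-0.1,-0.2,-7.3,0,4],[-0.1,-0.2,-7.3,0,3.5],[-0.1,-0.2,-7.3,0,3.5],[-0.1,-0.2,-7.3,0,3.5],[-0.1,-0.2,-7.3,0,3.5]]'
```

```text
time_s: 7.15
position: [0.4762, -0.309, 0.0226]
tcp_rot: [[0.934, -0.356, 0.001], [-0.356, -0.934, -0.001], [0.002, 0.001, -1.0]]
force: [0.0, -0.7, 0.8]
opening: 0.706
grasp_force: 0.0
```

```bash
python3 -m inch '[[0,0,0,0,3.5],[0,0,0,0,3.5],[0,0,0,0,3.5],[0,0,0,0,3.5]]'
```

```text
time_s: 7.48
position: [0.4759, -0.3092, 0.0219]
tcp_rot: [[0.934, -0.356, 0.001], [-0.356, -0.934, -0.001], [0.001, 0.001, -1.0]]
force: [-0.3, -1.2, 2.0]
opening: 0.501
grasp_force: 30.0
```

Run:
```python
from h import *
t=cams.capture("top");im=cv2.imread("pics/top0.png")
g=cv2.cvtColor(im,6);R=g[175:270,255:345].astype(np.float32);S=8
G=cv2.resize(R,None,fx=S,fy=S,interpolation=2)
A=lambda p:np.array([255+(p[0]/4.7),170+(p[1]/4.7)])
def edge(p,q,n,z,lab,hi=140):
    # sample profiles across the line p-q, steepest gradient, robust line fit
    p,q=A(p),A(q);d=(q-p)/np.linalg.norm(q-p);nn=np.array([-d[1],d[0]]);k=np.arange(-4,4.01,.1);pts=[]
    for f in np.linspace(.08,.92,n):
        L=(p+(q-p)*f)[:,None]+nn[:,None]*k
        pr=cv2.remap(cv2.GaussianBlur(g,(3,3),0).astype(np.float32),L[0].astype(np.float32)[None],L[1].astype(np.float32)[None],1)[0]
        gr=np.abs(np.gradient(pr));i=gr.argmax();pts.append(onz(t,L[:,i],z)[:2])
    P=np.array(pts,np.float32);v=cv2.fitLine(P,cv2.DIST_HUBER,0,.001,.001).ravel()
    res=np.abs((P-v[2:])@np.array([-v[1],v[0]]));a=np.degrees(np.arctan2(v[1],v[0]))
    print(lab,"ang",(a%90-90).round(2),"pt",v[2:].round(4),"med res",np.median(res).round(4));return v
E1=edge((347,140),(278,388),25,.03,"panel -y edge")
E2=edge((85,325),(278,388),20,.03,"panel -x edge")
H1=edge((378,125),(298,415),25,.03,"housing -y")
H2=edge((125,45),(378,120),20,.03,"housing +x")
H3=edge((52,348),(298,418),20,.03,"housing -x")
H4=edge((125,45),(52,348),20,.03,"housing +y")
L1=edge((150,95),(80,312),25,.042,"long stop outer top")
S1=edge((165,88),(330,138),20,.042,"short stop outer top")
th=np.radians(-16.2);ux=np.array([np.cos(th),np.sin(th)]);uy=np.array([-ux[1],ux[0]])
for n,v in(("E1",E1),("E2",E2),("H1",H1),("H2",H2),("H3",H3),("H4",H4),("L1",L1),("S1",S1)):
    print(n,"x' %.4f y' %.4f"%(v[2:]@ux,v[2:]@uy))
```

```text
panel -y edge ang -16.7 pt [ 0.5506 -0.0989] med res 0.0006
panel -x edge ang -15.55 pt [ 0.4962 -0.0286] med res 0.0006
housing -y ang -16.25 pt [ 0.5577 -0.1161] med res 0.0006
housing +x ang -16.62 pt [ 0.6559 -0.0697] med res 0.0004
housing -x ang -9.42 pt [ 0.481  -0.0235] med res 0.0049
housing +y ang -4.57 pt [0.5841 0.0228] med res 0.004
long stop outer top ang -17.05 pt [0.5798 0.0154] med res 0.0008
short stop outer top ang -18.71 pt [ 0.6267 -0.0562] med res 0.0015
E1 x' 0.5563 y' 0.0586
E2 x' 0.4845 y' 0.1109
H1 x' 0.5680 y' 0.0442
H2 x' 0.6493 y' 0.1160
H3 x' 0.4685 y' 0.1116
H4 x' 0.5545 y' 0.1849
L1 x' 0.5525 y' 0.1766
S1 x' 0.6175 y' 0.1209
```

```bash
python3 -m inch '[[0,0,1,0,3.5],[0,0,3,0,3.5],[0,1,6,0,3.5],[0,3,8,1,3.5],[0,6,8,2,3.5],[0.5,9,8,3,3.5],[1,12,8,4,3.5],[1.5,14,8,4.6,3.5],[2,16,8,4.6,3.5],[2,16,8,4.6,3.5]]'
```

```text
time_s: 8.37
position: [0.4948, -0.1443, 0.1017]
tcp_rot: [[0.961, -0.277, -0.002], [-0.277, -0.961, 0.003], [-0.003, -0.002, -1.0]]
force: [0.4, 0.3, -1.8]
opening: 0.502
grasp_force: 30.0
```

```bash
python3 -m inch '[[1,3,0,0,3.5],[2,6,0,0,3.5],[4,8,0,-0.4,3.5],[6,10,-0.5,-0.4,3.5],[6.8,11.2,-1.5,-0.4,3.5],[6.8,11.2,-2.5,-0.4,3.5],[6.8,11.2,-3,-0.4,3.5],[6.8,11.2,-3,-0.4,3.5]]'
python3 - <<'E'
from h import *
p=readout.read_state()["position"];print(p)
t=cams.capture("top");s=cams.capture("side")
a=cv2.resize(s["image"][180:280,240:350],None,fx=5.5,fy=5.5,interpolation=2)
b=cv2.resize(t["image"][170:270,255:345],None,fx=5.5,fy=5.5,interpolation=2)
cv2.imwrite("pics/d1.png",cv2.resize(np.hstack([a,b]),None,fx=.72,fy=.72))
cv2.imwrite("pics/d1s.png",a)
C=np.array([.623,-.006,.03]);th=np.radians(-16.4);ux=np.array([np.cos(th),np.sin(th),0]);uy=np.array([-ux[1],ux[0],0])
f=lambda P:((proj(s,P)-[240,180])*5.5*.72).round(0)
Z=np.array([0,0,.012])
print("corner",f(C),"top inner",f(C+Z),"long end top outer",f(C+Z-.115*ux+.01*uy),"outer corner top",f(C+Z+.01*ux+.01*uy),"short end",f(C+Z-.085*uy))
E
```

```text
time_s: 9.03
position: [0.5609, -0.0369, 0.0695]
tcp_rot: [[0.958, -0.288, -0.006], [-0.288, -0.958, 0.001], [-0.006, 0.001, -1.0]]
force: [-0.6, 0.1, -1.0]
opening: 0.503
grasp_force: 30.0
[ 0.56091624 -0.03690804  0.06952495]
corner [121. 241.] top inner [121. 226.] long end top outer [282. 271.] outer corner top [101. 230.] short end [168. 168.]
```

View pics/d1.png

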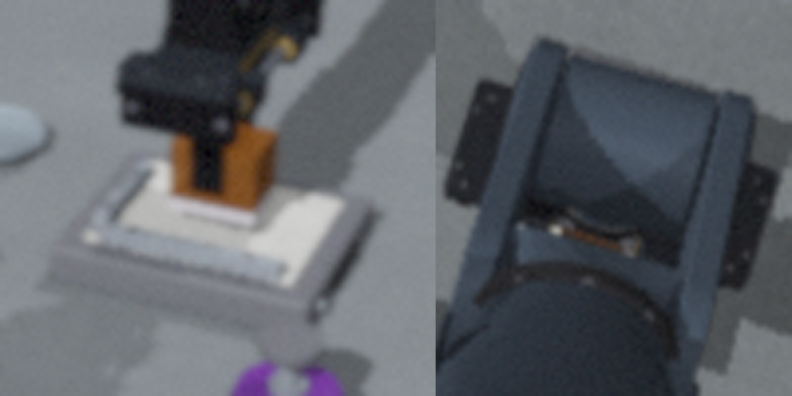

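The side crop shows the block held upright above the panel, with its base at (215,212). The long stop runs (95,235)–(283,268) and the short stop (95,225)–(150,170), so the corner is perhaps 5 mm farther in +x than estimated. I'll let contact forces find the stops and lower the block now.

```bash
python3 -m inch '[[0,0,-0.8,0,3.5],[0,0,-1.4,0,3.5],[0,0,-1.7,0,3.5],[0,0,-1.7,0,3.5],[0,0,-1.7,0,3.5]]'
```

```text
time_s: 9.55
position: [0.5634, -0.0367, 0.0543]
tcp_rot: [[0.958, -0.287, -0.001], [-0.287, -0.958, 0.0], [-0.001, 0.0, -1.0]]
force: [0.4, -0.8, -1.1]
opening: 0.504
grasp_force: 30.0
```

```bash
python3 -m inch '[[0,0,-0.1,0,3.5],[0,0,-0.2,0,3.5],[0,0,-0.25,0,3.5],[0,0,-0.25,0,3.5],[0,0,-0.25,0,3.5]]'
```

```text
time_s: 9.97
position: [0.5637, -0.0365, 0.0521]
tcp_rot: [[0.958, -0.287, 0.0], [-0.287, -0.958, -0.0], [0.0, -0.0, -1.0]]
force: [-0.6, -0.1, -1.6]
opening: 0.501
grasp_force: 30.0
```

```bash
python3 -m inch '[[0.4,0.3,0,0,3.5],[0.8,0.6,0,0,3.5],[1.2,0.95,0,0,3.5],[1.6,1.3,0,0,3.5],[1.9,1.53,0,0,3.5],[1.9,1.53,0,0,3.5],[1.9,1.53,0,0,3.5]]'
```

```text
time_s: 10.55
position: [0.5826, -0.0215, 0.052]
tcp_rot: [[0.958, -0.286, -0.001], [-0.286, -0.958, -0.001], [-0.0, 0.001, -1.0]]
force: [-1.9, -2.7, -0.8]
opening: 0.506
grasp_force: 30.0
```

```bash
python3 -m inch '[[0.03,0.1,0,0,3.5],[0.06,0.2,0,0,3.5],[0.06,0.2,0,0,3.5],[0.06,0.2,0,0,3.5]]'
```

```text
time_s: 10.88
position: [0.5827, -0.0213, 0.0521]
tcp_rot: [[0.958, -0.285, -0.001], [-0.285, -0.958, -0.003], [-0.0, 0.003, -1.0]]
force: [-2.6, -7.8, 0.6]
opening: 0.501
grasp_force: 30.0
```

```bash
python3 -m inch '[[0.1,-0.03,0,0,3.5],[0.2,-0.06,0,0,3.5],[0.3,-0.09,0,0,3.5],[0.4,-0.12,0,0,3.5],[0.5,-0.14,0,0,3.5],[0.5,-0.14,0,0,3.5]]'
python3 - <<'E'
from h import *
s=readout.read_state();F=s["force"];ux=np.array([.9583,-.2857,0]);uy=np.array([.2857,.9583,0]);print(F@ux,F@uy,F[2],s["position"],s["moment"])
E
```

```text
time_s: 11.38
position: [0.5828, -0.0214, 0.0521]
tcp_rot: [[0.959, -0.285, -0.012], [-0.285, -0.959, -0.001], [-0.011, 0.004, -1.0]]
force: [-10.5, -6.2, 7.8]
opening: 0.499
grasp_force: 30.0
-8.271814176374795 -8.942346338177632 7.814345057790111 [ 0.58281124 -0.0213704   0.05210739] [-1.17872454  1.70336554  0.25385846]
```

Run:
```python
from h import *
s=cams.capture("side")
crop(s,245,190,100,85,7,"e1.png")
```

```text
(no output)
```

View pics/e1.png

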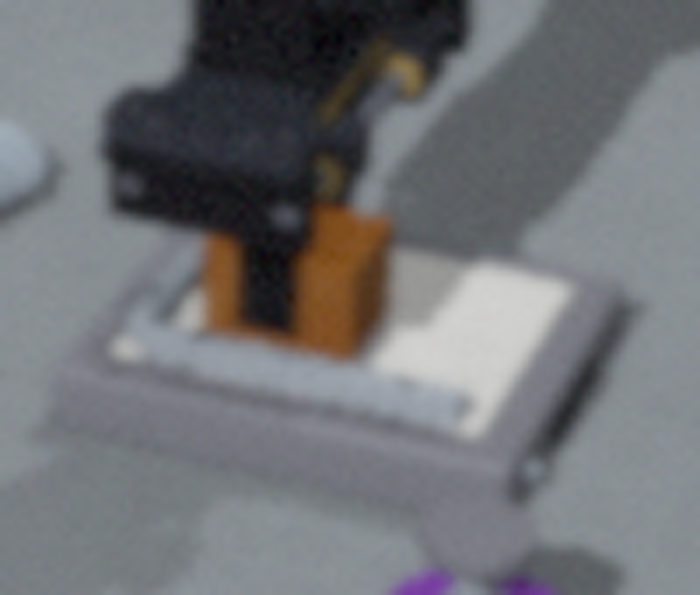

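The side crop shows the block at the long stop, with bare panel still visible at (190,310) between its +x face (207) and the short stop. So it is dragging by friction and has not touched the short stop. I'll lift it slightly, back off the long stop and slide along x.

```bash
cat > f.py <<'E'
from h import *
s=readout.read_state();F=s["force"];ux=np.array([.9583,-.2857,0]);uy=np.array([.2857,.9583,0]);p=s["position"]
print("Fx' %.1f Fy' %.1f Fz %.1f"%(F@ux,F@uy,F[2]),"x' %.4f y' %.4f z %.4f"%(p@ux,p@uy,p[2]),"yaw %.2f"%np.degrees(np.arctan2(s["tcp_rot"][1,0],s["tcp_rot"][0,0])),s["tcp_rot"][:2,2].round(4),s["opening"],s["grasp_force"])
E
python3 -m inch '[[-0.11,-0.38,0.1,0,3.5],[-0.11,-0.38,0.15,0,3.5],[-0.11,-0.38,0.15,0,3.5],[-0.11,-0.38,0.15,0,3.5],[-0.11,-0.38,0.15,0,3.5]]'; python3 f.py
```

```text
time_s: 11.85
position: [0.5877, -0.0242, 0.0535]
tcp_rot: [[0.958, -0.287, 0.001], [-0.287, -0.958, 0.0], [0.001, -0.0, -1.0]]
force: [-0.9, 0.0, -1.0]
opening: 0.502
grasp_force: 30.0
Fx' -0.9 Fy' -0.2 Fz -1.0 x' 0.5701 y' 0.1447 z 0.0535 yaw -16.69 [0.0008 0.0003] 0.5020368849929584 29.996606027707458
```

```bash
python3 -m inch '[[0.15,-0.04,0,0,3.5],[0.3,-0.09,0,0,3.5],[0.45,-0.13,0,0,3.5],[0.57,-0.17,0,0,3.5],[0.57,-0.17,0,0,3.5],[0.57,-0.17,0,0,3.5]]'; python3 f.py
```

```text
time_s: 12.35
position: [0.593, -0.0262, 0.0535]
tcp_rot: [[0.958, -0.287, 0.0], [-0.287, -0.958, 0.0], [0.0, -0.0, -1.0]]
force: [-0.7, -0.4, -1.4]
opening: 0.5
grasp_force: 30.0
Fx' -0.5 Fy' -0.6 Fz -1.4 x' 0.5757 y' 0.1443 z 0.0535 yaw -16.69 [0. 0.] 0.4997490753663388 29.996675443835557
```

```bash
python3 -m inch '[[0.15,-0.04,0,0,3.5],[0.3,-0.09,0,0,3.5],[0.4,-0.12,0,0,3.5],[0.5,-0.15,0,0,3.5],[0.6,-0.18,0,0,3.5],[0.6,-0.18,0,0,3.5],[0.6,-0.18,0,0,3.5]]'; python3 f.py
```

```text
time_s: 12.93
position: [0.5989, -0.028, 0.0535]
tcp_rot: [[0.958, -0.287, -0.0], [-0.287, -0.958, 0.0], [-0.0, -0.0, -1.0]]
force: [0.3, -0.1, -1.4]
opening: 0.505
grasp_force: 30.0
Fx' 0.3 Fy' -0.1 Fz -1.4 x' 0.5819 y' 0.1443 z 0.0535 yaw -16.69 [-0.  0.] 0.505333883196272 29.996644528582692
```

```bash
python3 -m inch '[[0.1,-0.03,0,0,3.5],[0.2,-0.06,0,0,3.5],[0.3,-0.09,0,0,3.5],[0.4,-0.12,0,0,3.5],[0.5,-0.15,0,0,3.5],[0.5,-0.15,0,0,3.5],[0.5,-0.15,0,0,3.5]]'; python3 f.py
python3 - <<'E'
from h import *
crop(cams.capture("side"),245,190,100,85,7,"e2.png")
E
```

```text
time_s: 13.52
position: [0.6015, -0.0288, 0.0532]
tcp_rot: [[0.958, -0.287, -0.005], [-0.287, -0.958, 0.001], [-0.005, 0.0, -1.0]]
force: [-5.2, 0.7, 0.9]
opening: 0.504
grasp_force: 30.0
Fx' -5.2 Fy' -0.8 Fz 0.9 x' 0.5846 y' 0.1442 z 0.0532 yaw -16.66 [-0.0052  0.0012] 0.5035897842334468 29.995863251388073
```

View pics/e2.png

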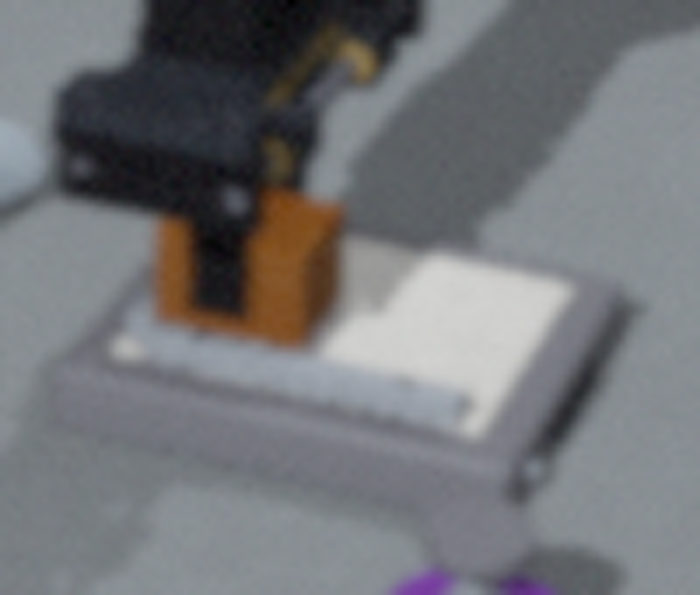

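Now the block meets the short stop: its +x face is at 160, no panel shows in the gap, and Fx' is -5 N. Next I'll lower onto the panel and push towards the long stop.

```bash
python3 -m inch '[[-0.14,0.04,-0.05,0,3.5],[-0.14,0.04,-0.12,0,3.5],[-0.09,0.23,-0.12,0,3.5],[-0.06,0.33,-0.12,0,3.5],[-0.03,0.42,-0.12,0,3.5],[-0.03,0.42,-0.12,0,3.5],[-0.03,0.42,-0.12,0,3.5]]'; python3 f.py
```

```text
time_s: 14.15
position: [0.602, -0.0271, 0.0521]
tcp_rot: [[0.958, -0.285, -0.004], [-0.285, -0.958, -0.003], [-0.003, 0.004, -1.0]]
force: [-5.3, -5.1, 1.9]
opening: 0.502
grasp_force: 30.0
Fx' -3.6 Fy' -6.4 Fz 1.9 x' 0.5846 y' 0.1460 z 0.0521 yaw -16.58 [-0.0037 -0.0029] 0.5024181358915976 29.993932731449604
```

```bash
python3 -m inch '[[0.08,0.03,0,0,3.5],[0.16,0.06,0.02,0,3.5],[0.24,0.09,0.04,0,3.5],[0.24,0.09,0.04,0,3.5],[0.24,0.09,0.04,0,3.5]]'; python3 f.py
```

```text
time_s: 14.57
position: [0.602, -0.027, 0.0521]
tcp_rot: [[0.959, -0.284, -0.009], [-0.285, -0.959, -0.004], [-0.007, 0.006, -1.0]]
force: [-10.1, -8.3, 2.3]
opening: 0.5
grasp_force: 30.0
Fx' -7.3 Fy' -10.8 Fz 2.3 x' 0.5846 y' 0.1461 z 0.0521 yaw -16.53 [-0.0089 -0.0039] 0.5003794370665205 29.99485740903765
```

```bash
python3 -m inch '[[0.1,0.0,0.01,0,3.5],[0.2,0.01,0.03,0,3.5],[0.32,0.01,0.04,0,3.5],[0.32,0.01,0.04,0,3.5],[0.32,0.01,0.04,0,3.5],[0.32,0.01,0.04,0,3.5]]'; python3 f.py
```

```text
time_s: 15.07
position: [0.6022, -0.027, 0.0523]
tcp_rot: [[0.959, -0.284, -0.016], [-0.284, -0.959, -0.004], [-0.014, 0.008, -1.0]]
force: [-13.9, -10.3, 5.7]
opening: 0.507
grasp_force: 30.0
Fx' -10.4 Fy' -13.8 Fz 5.7 x' 0.5848 y' 0.1462 z 0.0523 yaw -16.51 [-0.0155 -0.0037] 0.5069025353852773 29.99519422184676
```

```bash
python3 -m inch '[[0.06,-0.04,0.01,0,3.5],[0.13,-0.09,0.03,0,3.5],[0.13,-0.09,0.05,0,3.5],[0.13,-0.09,0.05,0,3.5],[0.13,-0.09,0.05,0,3.5],[0.13,-0.09,0.05,0,3.5],[0.13,-0.09,0.05,0,3.5],[0.13,-0.09,0.05,0,3.5]]'; python3 f.py
python3 - <<'E'
from h import *
s=cams.capture("side")
h=cv2.cvtColor(s["image"],40)
# grey head of black timer vs start picture
a=cv2.imread("pics/side0.png")[285:345,275:340].astype(int);b=s["image"][285:345,275:340].astype(int)
d=np.abs(a-b).mean(2);print("timer diff",d.mean(),np.percentile(d,99), "head region",d[8:28,18:46].mean())
a0=cv2.imread("pics/side0.png").astype(int)
for n,(x0,y0,x1,y1) in dict(dish=(215,200,258,226),jar=(180,255,225,310),puck=(205,232,240,262)).items():print(n,np.abs(a0[y0:y1,x0:x1]-s["image"][y0:y1,x0:x1]).mean().round(1))
E
```

```text
time_s: 15.73
position: [0.6022, -0.027, 0.0524]
tcp_rot: [[0.959, -0.284, -0.018], [-0.284, -0.959, -0.002], [-0.017, 0.007, -1.0]]
force: [-15.7, -7.8, 6.0]
opening: 0.499
grasp_force: 30.0
Fx' -12.8 Fy' -11.9 Fz 6.0 x' 0.5848 y' 0.1462 z 0.0524 yaw -16.51 [-0.0182 -0.0024] 0.4991275702432302 29.99477243050933
timer diff 5.47 25.333333333333332 head region 5.998809523809524
dish 12.0
jar 6.8
puck 4.9
```

```bash
python3 -m inch '[[0.03,0,0.03,0,3.5],[0.05,0,0.06,0,3.5],[0.05,0,0.06,0,3.5],[0.05,0,0.06,0,3.5],[0.05,0,0.06,0,3.5],[0.05,0,0.06,0,3.5],[0.05,0,0.06,0,3.5],[0.05,0,0.06,0,3.5]]'; python3 f.py
```

```text
time_s: 16.45
position: [0.6022, -0.027, 0.0525]
tcp_rot: [[0.959, -0.284, -0.019], [-0.284, -0.959, -0.002], [-0.018, 0.008, -1.0]]
force: [-16.4, -7.2, 3.6]
opening: 0.507
grasp_force: 30.0
Fx' -13.7 Fy' -11.6 Fz 3.6 x' 0.5849 y' 0.1462 z 0.0525 yaw -16.51 [-0.0194 -0.0022] 0.5067185120240383 29.994905786588788
```

```bash
python3 -c "
from rig import bot
print(bot.hand_in())"
```

```text
the job is handed in; nothing more can be done
None
```

I pressed the timer plunger to its stop and released it, then handed in with the block still gripped in the imager corner, pushing about 14 N on the short stop, 12 N on the long stop and 4 N down, tilted about 1° by the push; my last picture check covered the timer, jar and puck but not the dish, which the gripper partly hid.

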